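# Sweep the brass couplings into the parts pan

## Robot

A 6-joint arm with a two-finger parallel gripper is mounted at the origin on a cart in front of the work surface, level with it; the furniture and walls round the work are solid. World frame = base frame: x ahead of the robot, y to its left, z up, the work surface at z = 0. Lengths are in mm, angles in rad, forces in N, time in s.
With the tool pointing down it reaches from about 275 to 1000 mm from the base axis. Payload 8.4 kg.
Tool frame: the origin (TCP) lies midway between the tips of the shut fingers; the grasp point (between the pads) lies 19 mm behind it; z points along the fingers, y is the line along which they close (so a half turn about z gives the same grasp; the last joint's range is limited). The gripper opens to 85 mm and grips with 20 to 120 N. Pads are 22 mm wide; open, the fingers measure 114 mm over their backs; the gripper's body (76 mm by 85 mm) begins 54 mm behind the grasp point. The pads swing forward as they close: fully open they stand 13 mm farther back than shut.
Start: joints at [1.31, 0.353, 1.633, -0, 1.155, -0.002], TCP at [159.949, 604.189, 231.281] pointing down, gripper open.
Joint ranges: [-2.63, 2.63], [-0.92, 2.1], [0.06, 2.66], [-1.3, 4.44], [0, 2.69], [-3.02, 3.02]. Speed limits (rad/s): [2.22, 2.22, 2.79, 3.14, 3.14, 3.14].

## Interface

Orientations are given as [roll, pitch, yaw] about the fixed x, y, z axes, in that order (R = Rz(yaw) Ry(pitch) Rx(roll)).
In Python, from rig import r gives the robot as it stands.
- The arm moves only by the tool servo_tool, never from a script. Its argument "deltas" is a list of rows, each an object of numbers: "x", "y", "z": the shift along the world's x, y, z in mm; "rx", "ry", "rz": the turn, a rotation vector about the world's x, y, z in rad; "gripper": the gripper's target within -1 to 1 (fully open at 1, half-way at 0, shut at -1). A call has 1 to 10 rows; each row is the pose to reach, as a shift and turn from the pose commanded when the call began; what a row does not reach only later rows make up. A row lasts 1/10 s, in which the tool goes at most 50 mm and 8.59 degrees, less where a joint would pass 70% of its speed; a pose out of reach is approached as far as the arm can. A call with a gripper value outside its range is refused whole. The fingers move at their own pace and stop on an object; "newtons" is the grip in N (left out, the last holds). Time passes only in rows, so rows that repeat a pose let the fingers close. It gives the time, the measured TCP pose, the force, the opening and the grip force at its end, in the units of the state.
- r.sense(): the state, without advancing time (a new reading comes with each control period).
- r.grab_frame(name): name is "scene" or "top" or "wrist"; returns the picture (384x512x3 uint8, blue, green, red); there is no depth.
- r.camera_params(name): a dict with "mtx" (3x3 intrinsics, pixels), "eye" and "orientation" of the camera in the world. Camera axes: x right, y down, z forward; pixel columns grow to the right and rows downward; lengths in mm; the calibration is good to about 2 mm. A picture is of the moment at which its call begins: read the wrist's pose just before it. camera_params takes no time and is no camera call; for the wrist camera it gives the pose at the moment of the call.
- r.sign_off(): hands the job in; it is judged then, once.
Trained networks look in the newest picture that a camera, given by its name, has taken for a name from the list of things; names that differ only in an ending like _2 or _b are one class to them, and where a whole thing is asked for, a point or a joint stands for the part that bears it (a point fixed in the world has none). Each returns a list of dicts, best first, with "conf" (0 to 1); they miss things now and then, are a little off and sometimes report something else, mostly with a low value. They report only what shows in the picture. A call takes as long as a camera call.
- r.recognise(name, camera): "box" ([left, top, width, height] in pixels, round what is visible of it).
The state is a dict: "clock": time; "qpos": joint angles; "qvel": joint speeds; "joint_efforts": joint torques, N m; "eef_pos": TCP position; "tcp_rot": TCP orientation; "contact_force": force on the tool from outside, world axes, zero at the start; "wrist_torque": the same for the moment, N m; "opening": opening from 0.0 (shut) to 1.0 (fully open); "grasp_force": force on a finger pad.
Only numpy, scipy, OpenCV 4.12 (cv2) and the standard library are available. Lean on these libraries where they do the work, as an engineer would, in place of code of your own. Each camera call takes 0.05 s, during which the arm holds its last target. There are 200 camera calls.

## Task

Clear the bench: sweep the three loose brass couplings along the surface with your fingers, through the open side of the blue parts pan, until each lies wholly inside it, with nothing sticking out past the front ends of its side walls. Only push them; do not pick them up. Leave the two vials that stand on either side of them, one with a blue and one with a white cap, upright and where they are, leave the blue roll of tape where it lies, and finish with the hand clear.

Things in the scene. Friction and masses are not known exactly. Their poses are not given: they have to be found in the camera images.
- pan: fixed blue sheet-metal parts pan, open on top and on one side; origin: centre of its underside, on the bench. x runs along its 200 mm inside width (side walls at +-100), y points out through the open side, z up. Inside from the back wall at y = -65 to y = +65 mm, where the side walls end. Walls 3 mm thick, 33 mm high with the rim. Floor 1.5 mm high, its bevelled lip ends at y = +79
- coupling_a_mid (a point): coupling a: loose brass hexagonal tube coupling lying on the bench, 49 mm long, 13 wide, 11 high, 20 g, with a stub of thin tube at one end; this point is the middle of its thick brass body (37 mm long), on its axis, 5.5 mm above what it lies on. Its y axis points along the coupling to the tube stub. It slides, turns or rolls when pushed
- coupling_a_end1 (a point): the brass end of coupling a, on its axis (18.5 mm from the middle point)
- coupling_a_end2 (a point): the tip of the tube stub of coupling a, on its axis (30.5 mm from the middle point; its last 12 mm are thin tube; push on the brass body, not on the tube)
- coupling_b_mid (a point): coupling b: loose brass hexagonal tube coupling lying on the bench, 49 mm long, 13 wide, 11 high, 20 g, with a stub of thin tube at one end; this point is the middle of its thick brass body (37 mm long), on its axis, 5.5 mm above what it lies on. Its y axis points along the coupling to the tube stub. It slides, turns or rolls when pushed
- coupling_b_end1 (a point): the brass end of coupling b, on its axis (18.5 mm from the middle point)
- coupling_b_end2 (a point): the tip of the tube stub of coupling b, on its axis (30.5 mm from the middle point; its last 12 mm are thin tube; push on the brass body, not on the tube)
- coupling_c_mid (a point): coupling c: loose brass hexagonal tube coupling lying on the bench, 49 mm long, 13 wide, 11 high, 20 g, with a stub of thin tube at one end; this point is the middle of its thick brass body (37 mm long), on its axis, 5.5 mm above what it lies on. Its y axis points along the coupling to the tube stub. It slides, turns or rolls when pushed
- coupling_c_end1 (a point): the brass end of coupling c, on its axis (18.5 mm from the middle point)
- coupling_c_end2 (a point): the tip of the tube stub of coupling c, on its axis (30.5 mm from the middle point; its last 12 mm are thin tube; push on the brass body, not on the tube)
- blue_vial_mid (a point): glass vial with a blue cap, standing loose and upright on the bench beside the couplings, 28 mm in diameter, 58 mm high; the point is its centre, half-way up, 29 mm above the bench. Leave it alone
- white_vial_mid (a point): glass vial with a white cap, standing loose and upright on the bench beside the couplings, 28 mm in diameter, 58 mm high; the point is its centre, half-way up, 29 mm above the bench. Leave it alone
- tape_mid (a point): loose blue roll of thread tape lying flat on the bench, 50 mm in diameter, 14 mm high; the point is its centre. Leave it alone

How it is judged (in metres and radians):
At the end, for the whole second after the job is handed in: both ends of each of the three couplings lie inside the pan (at most 3 mm past the front ends of its side walls), lying low in it (middle below 25 mm); both vials are upright and, like the tape roll, within 20 mm of where they began (y of coupling_a_end1 in the frame of pan between -0.068 and 0.068 m and x of coupling_a_end1 in the frame of pan between -0.103 and 0.103 m and y of coupling_a_end2 in the frame of pan between -0.068 and 0.068 m and x of coupling_a_end2 in the frame of pan between -0.103 and 0.103 m and height (world z) of each of coupling_a_mid, coupling_b_mid, coupling_c_mid below 0.025 m and y of coupling_b_end1 in the frame of pan between -0.068 and 0.068 m and x of coupling_b_end1 in the frame of pan between -0.103 and 0.103 m and y of coupling_b_end2 in the frame of pan between -0.068 and 0.068 m and x of coupling_b_end2 in the frame of pan between -0.103 and 0.103 m and y of coupling_c_end1 in the frame of pan between -0.068 and 0.068 m and x of coupling_c_end1 in the frame of pan between -0.103 and 0.103 m and y of coupling_c_end2 in the frame of pan between -0.068 and 0.068 m and x of coupling_c_end2 in the frame of pan between -0.103 and 0.103 m and angle between each of blue_vial_mid, white_vial_mid's own z axis and vertical below 0.2 rad and distance of each of blue_vial_mid, white_vial_mid, tape_mid from where it was at the start of the episode below 0.02 m); the robot touches nothing.
It fails at once if a brass coupling is lifted off the surface (its middle more than 25 mm above the bench) (height (world z) of any of coupling_a_mid, coupling_b_mid, coupling_c_mid above 0.025 m).
It fails at once if a vial of the two is tipped or pushed more than 20 mm from its place (angle between any of blue_vial_mid, white_vial_mid's own z axis and vertical above 0.4 rad or distance of any of blue_vial_mid, white_vial_mid from where it was at the start of the episode above 0.02 m).
It fails at once if the roll of tape is pushed more than 20 mm from its place (distance of tape_mid from where it was at the start of the episode above 0.02 m).
It also fails if it takes over 61 s, if anything falls off the work surface, if the arm or the gripper's body presses on something with over 40 N, if the wrist force passes 120 N, or if a joint passes its speed limit or range.

## Working session

There is one attempt and no reset: what is moved stays moved. The work goes in short steps, Python scripts to look and compute and a tool call to move; the robot and the scene stay as the last step left them, time stands still between calls to the robot, and variables do not carry over. Pictures are saved under pics/ and viewed, at most 10 in all, crops included, and the job is handed in when it is done.

Besides the shell and the picture viewer there is one more tool, called after "Call:" by a JSON object that holds its "api" and its "payload". servo_tool: Moves the arm, as the interface text tells. Its arguments: {"type":"object","properties":{"deltas":{"type":"array","items":{"type":"object","properties":{"x":{"type":"number"},"y":{"type":"number"},"z":{"type":"number"},"rx":{"type":"number"},"ry":{"type":"number"},"rz":{"type":"number"},"gripper":{"type":"number"}}}},"newtons":{"type":"number"}},"required":["deltas"]}

```bash
mkdir -p pics; cat > h.py <<'E'
from rig import r
import numpy as np, cv2
from scipy.spatial.transform import Rotation as R
def rot(o):
    o=np.array(o,float)
    return o if o.shape==(3,3) else (R.from_euler('xyz',o).as_matrix() if o.size==3 else R.from_quat(o).as_matrix())
def ray(c,u,v,z):
    K=np.array(c['mtx']);d=rot(c['orientation'])@np.linalg.solve(K,[u,v,1]);e=np.array(c['eye'],float)
    return e+d*(z-e[2])/d[2]
E
python3 - <<'E'
from h import *
print(r.sense())
for n in('top','scene'):
    c=r.camera_params(n);print(n,c)
    im=r.grab_frame(n);cv2.imwrite(f'pics/{n}0.png',cv2.resize(im,(800,600)))
    for k in('coupling_a_mid','blue_vial_mid','white_vial_mid','tape_mid','pan'):
        for d in r.recognise(k,n):
            b=d['box'];print(k,[round(x) for x in b],round(d['conf'],2),ray(c,b[0]+b[2]/2,b[1]+b[3]/2,5).round())
print(r.sense()['clock'])
E
```

```text
{'clock': 0.0, 'qpos': array([ 1.30962864e+00,  3.53643978e-01,  1.63414508e+00,  1.67325526e-05,
        1.15518811e+00, -2.38750970e-03]), 'qvel': array([ 0.00099705, -0.00082427,  0.00082794, -0.00096121,  0.0013478 ,
        0.00056126]), 'joint_efforts': array([-2.64958098e-04, -6.05287957e+01, -3.42044699e+01, -8.42137752e-05,
        9.83874605e-03,  4.76036575e-06]), 'eef_pos': array([159.80232539, 603.73048063, 230.55960017]), 'tcp_rot': array([-3.14020818e+00, -1.86042410e-05,  2.88280569e+00]), 'contact_force': array([ 0.29033049, -0.14882075, -0.08161172]), 'wrist_torque': array([ 0.03955486, -0.05160107,  0.0313269 ]), 'grasp_force': 0.0, 'opening': 0.9990422455132724}
top {'mtx': array([[466.93170103,   0.        , 257.22059704],
       [  0.        , 466.93170103, 192.37712588],
       [  0.        ,   0.        ,   1.        ]]), 'eye': array([476.78025924, 193.47152053, 938.69690157]), 'orientation': array([-3.09160607,  0.00732344, -1.56425338])}
blue_vial_mid [255, 118, 14, 14] 0.45 [659. 192.   5.]
white_vial_mid [222, 267, 20, 16] 0.69 [358. 249.   5.]
tape_mid [152, 185, 26, 22] 0.78 [516. 386.   5.]
tape_mid [257, 161, 6, 17] 0.69 [570. 196.   5.]
pan [338, 135, 88, 116] 0.75 [524. -49.   5.]
scene {'mtx': array([[493.19225086,   0.        , 257.80171665],
       [  0.        , 493.19225086, 196.02983588],
       [  0.        ,   0.        ,   1.        ]]), 'eye': array([-118.8603617 , -179.52964922,  750.70343939]), 'orientation': array([-2.32724132, -0.00436368, -1.04665721])}
coupling_a_mid [203, 226, 15, 7] 0.64 [432. 247.   5.]
blue_vial_mid [280, 157, 10, 24] 0.76 [678. 203.   5.]
white_vial_mid [181, 231, 19, 29] 0.56 [376. 257.   5.]
white_vial_mid [167, 172, 23, 17] 0.36 [520. 393.   5.]
white_vial_mid [278, 157, 12, 25] 0.31 [675. 205.   5.]
tape_mid [171, 171, 19, 19] 0.54 [522. 390.   5.]
pan [302, 204, 119, 110] 0.69 [515. -51.   5.]
pan [227, 205, 9, 12] 0.32 [499. 239.   5.]
0.6
```

View pics/top0.png

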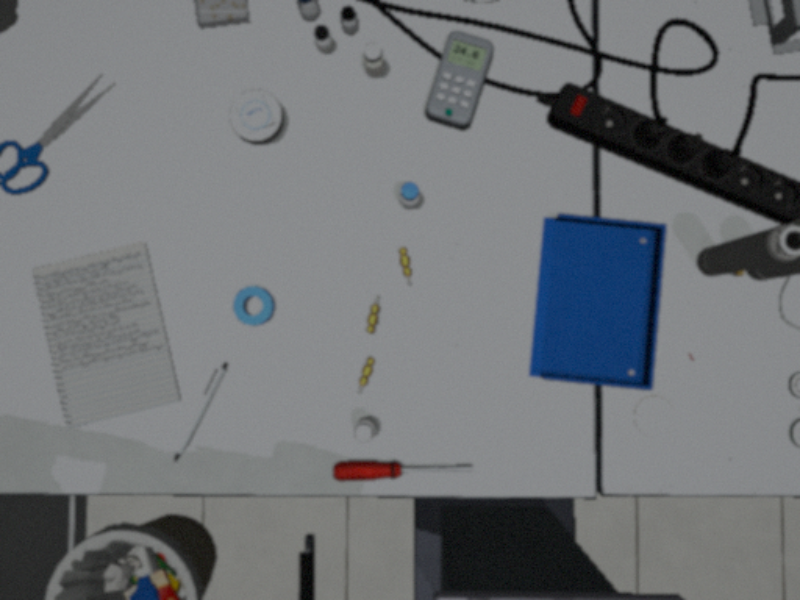

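View pics/scene0.png

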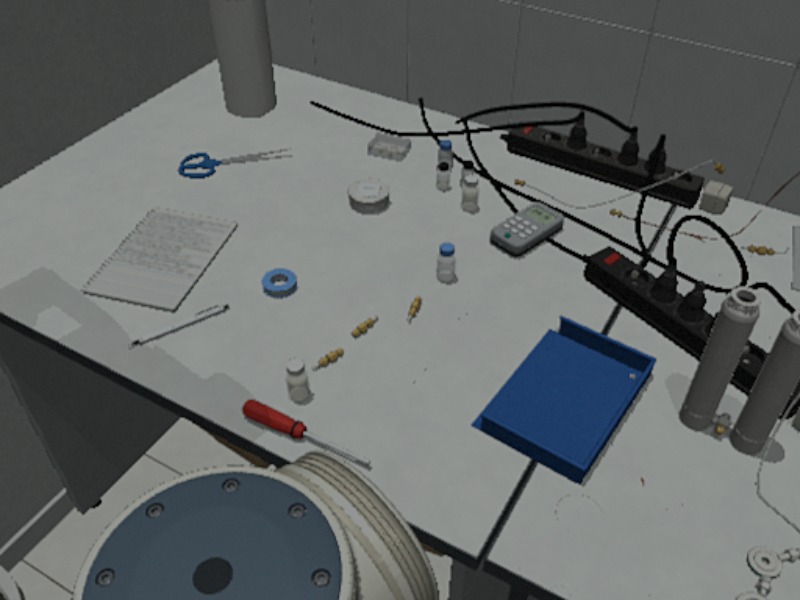

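The top view shows the three couplings at about (405,263), (373,318) and (367,373). The vials are at (409,193) and (365,428), the tape at (254,305), and the pan's open side faces left at about x=535 (600x800 pixels).

```bash
python3 - <<'E'
from h import *
c=r.camera_params('top');s=1.5625
for n,u,v,z in [('far brass',403,250,5),('far stub',410,284,5),('mid stub',378,296,5),('mid brass',371,333,5),('near brass',371,358,5),('near stub',361,391,5),
 ('bluecap',409,189,58),('whitecap',362,427,58),('tape',254,306,14),('lip far',545,217,1),('lip near',531,376,1),('wall far end',558,215,33),('wall near end',541,377,33),('back far',665,225,33),('back near',652,388,33)]:
    print(n,ray(c,u/s,v/s,z).round(1))
E
```

```text
far brass [588.6 199.6   5. ]
far stub [544.8 190.4   5. ]
mid stub [529.1 231.3   5. ]
mid brass [481.7 239.9   5. ]
near brass [449.8 239.6   5. ]
near stub [407.8 252.    5. ]
bluecap [656.9 192.5  58. ]
whitecap [368.8 247.1  58. ]
tape [515.  388.4  14. ]
lip far [633.   16.4   1. ]
lip near [428.1  35.    1. ]
wall far end [630.2   6.2  33. ]
wall near end [428.6  28.   33. ]
back far [ 618.4 -126.8   33. ]
back near [ 416.1 -108.5   33. ]
```

Call:
{"api": "servo_tool", "payload": {"deltas": [{"x": 45, "y": -20, "rz": -0.13, "gripper": -0.8}, {"x": 85, "y": -45, "rz": -0.26, "gripper": -0.8}, {"x": 125, "y": -70, "rz": -0.4, "gripper": -0.8}, {"x": 165, "y": -100, "rz": -0.54, "gripper": -0.8}, {"x": 205, "y": -130, "rz": -0.68, "gripper": -0.8}, {"x": 245, "y": -160, "rz": -0.82, "gripper": -0.8}, {"x": 285, "y": -190, "rz": -0.96, "gripper": -0.8}, {"x": 320, "y": -220, "rz": -1.1, "gripper": -0.8}, {"x": 340, "y": -260, "rz": -1.22, "gripper": -0.8}, {"x": 340, "y": -300, "rz": -1.31, "gripper": -0.8}]}}

```text
invalid input
```

Call:
{"api": "servo_tool", "payload": {"deltas": [{"x": 0, "y": 0}, {"x": 0, "y": 0}, {"x": 0}]}}

```text
invalid input
```

```bash
python3 - <<'E'
from h import *
s=r.sense();print(s['eef_pos'],s['tcp_rot'],s['opening'],s['qpos'],s['clock'])
c=r.camera_params('wrist');print(c)
im=r.grab_frame('wrist');cv2.imwrite('pics/w1.png',cv2.resize(im,(800,600)))
for k,z in(('coupling_a_mid',5.5),('blue_vial_mid',29),('white_vial_mid',29)):
    for d in r.recognise(k,'wrist'):
        b=d['box'];print(k,[round(x*1.5625) for x in b],round(d['conf'],2),ray(c,b[0]+b[2]/2,b[1]+b[3]/2,z).round())
E
```

```text
[159.96642754 604.19083279 231.28237596] [3.14158522e+00 1.99024029e-05 2.88279353e+00] 1.0010802657046922 [ 1.30958446e+00  3.53000707e-01  1.63339568e+00 -2.17346651e-05
  1.15518879e+00 -2.40396513e-03] 0.6
{'mtx': array([[295.49505309,   0.        , 261.73030816],
       [  0.        , 295.49505309, 191.5621644 ],
       [  0.        ,   0.        ,   1.        ]]), 'eye': array([ 85.67632947, 623.08920515, 373.23788625]), 'orientation': array([2.83651976e+00, 8.33893482e-04, 1.31236926e+00])}
coupling_a_mid [141, 572, 12, 28] 0.66 [430. 250.   6.]
blue_vial_mid [142, 574, 11, 26] 0.63 [409. 274.  29.]
```

View pics/w1.png

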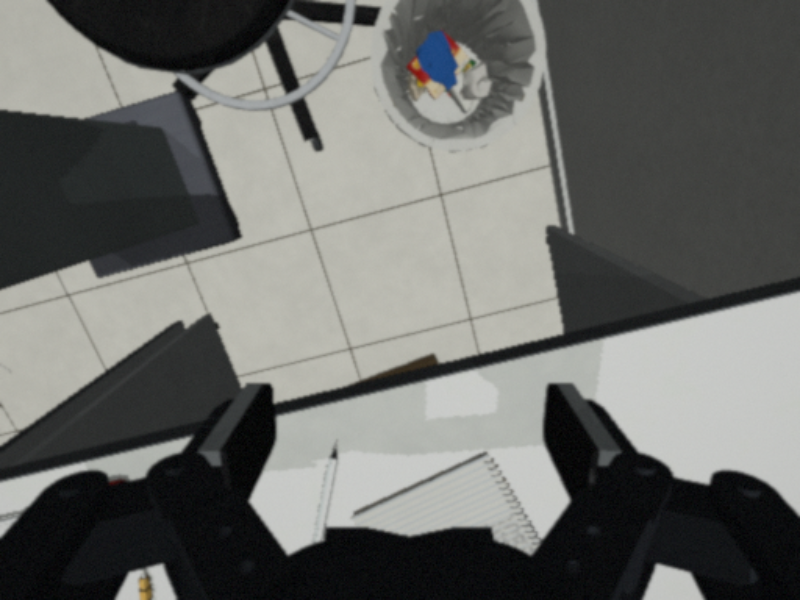

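The wrist camera looks outward on the tool's +x side and shows mainly the floor and the notebook. The moves were refused, so I'll retry with every key given.

Call:
{"api": "servo_tool", "payload": {"deltas": [{"x": 45, "y": -25, "z": 0, "rx": 0, "ry": 0, "rz": -0.14, "gripper": -0.8}, {"x": 85, "y": -55, "z": 0, "rx": 0, "ry": 0, "rz": -0.28, "gripper": -0.8}, {"x": 125, "y": -85, "z": 0, "rx": 0, "ry": 0, "rz": -0.42, "gripper": -0.8}, {"x": 165, "y": -115, "z": 0, "rx": 0, "ry": 0, "rz": -0.56, "gripper": -0.8}, {"x": 200, "y": -150, "z": 0, "rx": 0, "ry": 0, "rz": -0.7, "gripper": -0.8}, {"x": 235, "y": -185, "z": 0, "rx": 0, "ry": 0, "rz": -0.84, "gripper": -0.8}, {"x": 270, "y": -220, "z": 0, "rx": 0, "ry": 0, "rz": -0.98, "gripper": -0.8}, {"x": 300, "y": -260, "z": 0, "rx": 0, "ry": 0, "rz": -1.12, "gripper": -0.8}, {"x": 325, "y": -300, "z": 0, "rx": 0, "ry": 0, "rz": -1.24, "gripper": -0.8}, {"x": 340, "y": -340, "z": 0, "rx": 0, "ry": 0, "rz": -1.31, "gripper": -0.8}], "newtons": 20}}

```text
clock: 1.8
eef_pos: [501.6, 262.4, 231.4]
tcp_rot: [3.141, -0.0, 1.568]
contact_force: [0.2, 0.1, 0.1]
opening: 0.095
grasp_force: 0.0
```

Call:
{"api": "servo_tool", "payload": {"deltas": [{"x": 0, "y": -45, "z": 0, "rx": 0, "ry": 0, "rz": 0, "gripper": -0.8}, {"x": 0, "y": -90, "z": 0, "rx": 0, "ry": 0, "rz": 0, "gripper": -0.8}, {"x": 0, "y": -130, "z": 0, "rx": 0, "ry": 0, "rz": 0, "gripper": -0.8}, {"x": 0, "y": -150, "z": 0, "rx": 0, "ry": 0, "rz": 0, "gripper": -0.8}, {"x": 0, "y": -150, "z": 0, "rx": 0, "ry": 0, "rz": 0, "gripper": -0.8}]}}

```text
clock: 2.3
eef_pos: [499.8, 111.9, 231.5]
tcp_rot: [3.141, 0.001, 1.57]
contact_force: [-0.8, -0.3, 0.2]
opening: 0.098
grasp_force: 0.0
```

```bash
python3 - <<'E'
from h import *
s=r.sense();print(s['eef_pos'],s['tcp_rot'],s['opening'],s['qpos'],s['clock'])
c=r.camera_params('wrist');print(c['eye'])
im=r.grab_frame('wrist');cv2.imwrite('pics/w2.png',cv2.resize(im,(800,600)))
for k,z in(('coupling_a_mid',5.5),('blue_vial_mid',29),('white_vial_mid',29)):
    for d in r.recognise(k,'wrist'):
        b=d['box'];print(k,[round(x*1.5625) for x in b],round(d['conf'],2),ray(c,b[0]+b[2]/2,b[1]+b[3]/2,z).round())
# brass blobs
g=cv2.cvtColor(im,cv2.COLOR_BGR2HSV);m=cv2.inRange(g,(15,90,60),(35,255,255))
m=cv2.morphologyEx(m,cv2.MORPH_CLOSE,np.ones((5,5)))
n,l,st,ce=cv2.connectedComponentsWithStats(m)
for i in range(1,n):
    if st[i,4]>30:
        p=np.argwhere(l==i)[:,::-1];q=np.array([ray(c,u,v,5.5)[:2] for u,v in p])
        (mx,my),ev=q.mean(0),np.linalg.svd(q-q.mean(0),full_matrices=False)[2][0]
        t=(q-q.mean(0))@ev;print(st[i],'ctr',round(mx),round(my),'axis deg',round(np.degrees(np.arctan2(ev[1],ev[0]))),'len',round(np.ptp(t)))
E
```

```text
[499.84747901 111.85176488 231.4663477 ] [3.14147623e+00 5.05956859e-04 1.56990266e+00] 0.09782814243415613 [ 2.17563966e-01  1.77015872e-01  1.87113272e+00 -5.84502789e-04
  1.09344013e+00  2.18726145e-01] 2.3
[499.84858682 187.96300469 373.37294435]
coupling_a_mid [283, 61, 63, 26] 0.62 [431. 243.   6.]
blue_vial_mid [590, 126, 74, 46] 0.67 [654. 191.  29.]
white_vial_mid [173, 38, 70, 51] 0.81 [364. 246.  29.]
white_vial_mid [282, 60, 58, 25] 0.47 [434. 240.  29.]
[188  36  33  19 298] ctr 434 245 axis deg -20 len 37
[248  45  32  14 295] ctr 502 238 axis deg -12 len 37
[310  84  32  13 260] ctr 575 197 axis deg -168 len 37
```

View pics/w2.png

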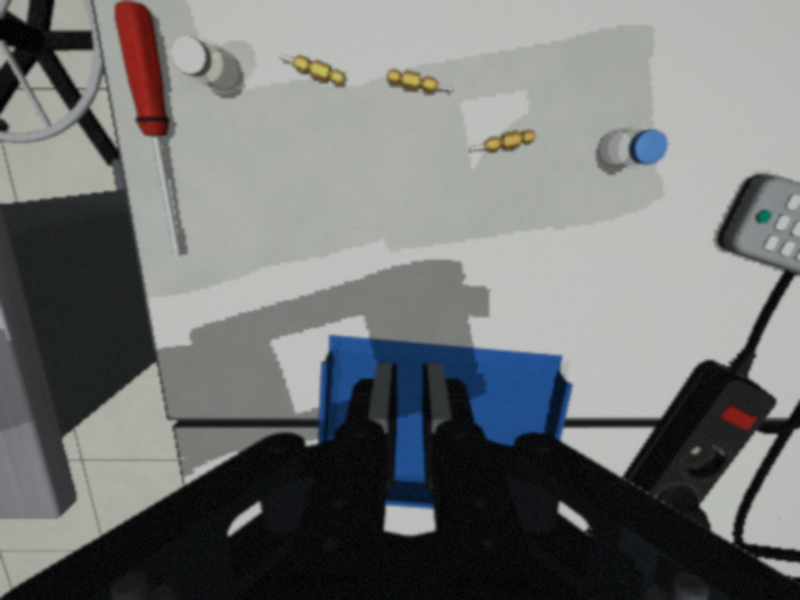

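The wrist view confirms the couplings at (434,245), (502,238) and (575,197), and the vials at (364,246) and (654,191), which agrees with the top view. I'll push the far coupling first.

Call:
{"api": "servo_tool", "payload": {"deltas": [{"x": 25, "y": 45, "z": 0, "rx": 0, "ry": 0, "rz": 0.1, "gripper": -0.8}, {"x": 50, "y": 85, "z": -20, "rx": 0, "ry": 0, "rz": 0.2, "gripper": -0.8}, {"x": 70, "y": 115, "z": -50, "rx": 0, "ry": 0, "rz": 0.2, "gripper": -0.8}, {"x": 77, "y": 123, "z": -95, "rx": 0, "ry": 0, "rz": 0.2, "gripper": -0.8}, {"x": 77, "y": 123, "z": -140, "rx": 0, "ry": 0, "rz": 0.2, "gripper": -0.8}, {"x": 77, "y": 123, "z": -180, "rx": 0, "ry": 0, "rz": 0.2, "gripper": -0.8}, {"x": 77, "y": 123, "z": -210, "rx": 0, "ry": 0, "rz": 0.2, "gripper": -0.8}, {"x": 77, "y": 123, "z": -222, "rx": 0, "ry": 0, "rz": 0.2, "gripper": -0.8}, {"x": 77, "y": 123, "z": -227, "rx": 0, "ry": 0, "rz": 0.2, "gripper": -0.8}, {"x": 77, "y": 123, "z": -227, "rx": 0, "ry": 0, "rz": 0.2, "gripper": -0.8}]}}

```text
clock: 3.5
eef_pos: [577.3, 237.9, 4.7]
tcp_rot: [3.141, -0.0, 1.773]
contact_force: [0.5, -0.4, 0.6]
opening: 0.101
grasp_force: 0.0
```

Call:
{"api": "servo_tool", "payload": {"deltas": [{"x": 0, "y": -8, "z": 0, "rx": 0, "ry": 0, "rz": 0, "gripper": -0.8}, {"x": 0, "y": -16, "z": 0, "rx": 0, "ry": 0, "rz": 0, "gripper": -0.8}, {"x": 0, "y": -24, "z": 0, "rx": 0, "ry": 0, "rz": -0.02, "gripper": -0.8}, {"x": 0, "y": -32, "z": 0, "rx": 0, "ry": 0, "rz": -0.05, "gripper": -0.8}, {"x": 0, "y": -42, "z": 0, "rx": 0, "ry": 0, "rz": -0.08, "gripper": -0.8}, {"x": 0, "y": -52, "z": 0, "rx": 0, "ry": 0, "rz": -0.11, "gripper": -0.8}, {"x": 0, "y": -62, "z": 0, "rx": 0, "ry": 0, "rz": -0.14, "gripper": -0.8}, {"x": 0, "y": -72, "z": 0, "rx": 0, "ry": 0, "rz": -0.17, "gripper": -0.8}, {"x": 0, "y": -82, "z": 0, "rx": 0, "ry": 0, "rz": -0.2, "gripper": -0.8}, {"x": 0, "y": -92, "z": 0, "rx": 0, "ry": 0, "rz": -0.2, "gripper": -0.8}]}}

```text
clock: 4.5
eef_pos: [577.1, 144.4, 4.4]
tcp_rot: [3.141, -0.0, 1.571]
contact_force: [-0.3, 1.4, 3.5]
opening: 0.1
grasp_force: 1.6
```

Call:
{"api": "servo_tool", "payload": {"deltas": [{"x": 0, "y": -10, "z": 0, "rx": 0, "ry": 0, "rz": 0, "gripper": -0.8}, {"x": 0, "y": -20, "z": 0, "rx": 0, "ry": 0, "rz": 0, "gripper": -0.8}, {"x": 0, "y": -30, "z": 0, "rx": 0, "ry": 0, "rz": 0, "gripper": -0.8}, {"x": 0, "y": -40, "z": 0, "rx": 0, "ry": 0, "rz": 0, "gripper": -0.8}, {"x": 0, "y": -50, "z": 0, "rx": 0, "ry": 0, "rz": 0, "gripper": -0.8}]}}

```text
clock: 5.0
eef_pos: [576.9, 94.3, 4.3]
tcp_rot: [-3.141, 0.0, 1.573]
contact_force: [-0.5, 1.1, 2.7]
opening: 0.104
grasp_force: 1.2
```

```bash
cat >> h.py <<'E'
def brass(cam='top',z=5.5):
    c=r.camera_params(cam);im=r.grab_frame(cam)
    m=cv2.inRange(cv2.cvtColor(im,cv2.COLOR_BGR2HSV),(15,70,50),(35,255,255))
    m=cv2.morphologyEx(m,cv2.MORPH_CLOSE,np.ones((5,5)))
    n,l,st,ce=cv2.connectedComponentsWithStats(m)
    for i in range(1,n):
        if st[i,4]>15:
            p=np.argwhere(l==i)[:,::-1];q=np.array([ray(c,u,v,z)[:2] for u,v in p])
            (mx,my),ev=q.mean(0),np.linalg.svd(q-q.mean(0),full_matrices=False)[2][0]
            if 380<mx<650 and -130<my<300:
                print('ctr',round(mx),round(my),'deg',round(np.degrees(np.arctan2(ev[1],ev[0]))),'len',round(np.ptp((q-q.mean(0))@ev)),st[i,4])
    return im
E
python3 - <<'E'
from h import *
im=brass();cv2.imwrite('pics/t2.png',cv2.resize(im[100:320,200:460],(780,600)))
s=r.sense();print(s['eef_pos'],s['clock'],s['contact_force'])
E
```

```text
ctr 501 238 deg 168 len 35 79
ctr 433 246 deg 161 len 35 72
[576.64171819  93.08246457   4.10244119] 5.05 [-0.3589567  -0.63679408  0.4468737 ]
```

View pics/t2.png

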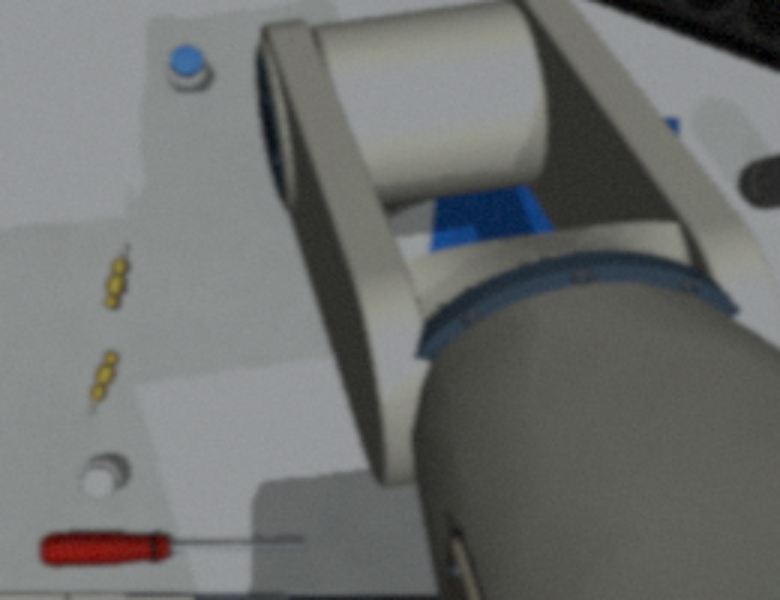

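The arm hides the far coupling here. The other two couplings and the vials are undisturbed, so I'll keep pushing.

Call:
{"api": "servo_tool", "payload": {"deltas": [{"x": 0, "y": -10, "z": 0, "rx": 0, "ry": 0, "rz": 0, "gripper": -0.8}, {"x": 0, "y": -20, "z": 1, "rx": 0, "ry": 0, "rz": 0, "gripper": -0.8}, {"x": 0, "y": -30, "z": 1, "rx": 0, "ry": 0, "rz": -0.02, "gripper": -0.8}, {"x": 0, "y": -40, "z": 1, "rx": 0, "ry": 0, "rz": -0.04, "gripper": -0.8}, {"x": 0, "y": -50, "z": 1, "rx": 0, "ry": 0, "rz": -0.06, "gripper": -0.8}, {"x": 0, "y": -60, "z": 1, "rx": 0, "ry": 0, "rz": -0.08, "gripper": -0.8}, {"x": 0, "y": -70, "z": 1, "rx": 0, "ry": 0, "rz": -0.08, "gripper": -0.8}, {"x": 0, "y": -80, "z": 1, "rx": 0, "ry": 0, "rz": -0.08, "gripper": -0.8}, {"x": 0, "y": -90, "z": 1, "rx": 0, "ry": 0, "rz": -0.08, "gripper": -0.8}, {"x": 0, "y": -100, "z": 1, "rx": 0, "ry": 0, "rz": -0.08, "gripper": -0.8}]}}

```text
clock: 6.05
eef_pos: [577.0, -5.6, 5.3]
tcp_rot: [3.141, -0.0, 1.493]
contact_force: [0.3, 0.3, 0.5]
opening: 0.096
grasp_force: 0.4
```

Call:
{"api": "servo_tool", "payload": {"deltas": [{"x": -1, "y": -10, "z": 0, "rx": 0, "ry": 0, "rz": 0, "gripper": -0.8}, {"x": -2, "y": -18, "z": 0, "rx": 0, "ry": 0, "rz": 0, "gripper": -0.8}, {"x": -3, "y": -26, "z": 0, "rx": 0, "ry": 0, "rz": 0, "gripper": -0.8}, {"x": -3, "y": -32, "z": 0, "rx": 0, "ry": 0, "rz": 0, "gripper": -0.8}, {"x": -3, "y": -32, "z": 0, "rx": 0, "ry": 0, "rz": 0, "gripper": -0.8}, {"x": -3, "y": -20, "z": 20, "rx": 0, "ry": 0, "rz": 0, "gripper": -0.8}, {"x": -3, "y": 0, "z": 60, "rx": 0, "ry": 0, "rz": 0, "gripper": -0.8}, {"x": -3, "y": 40, "z": 100, "rx": 0, "ry": 0, "rz": 0, "gripper": -0.8}, {"x": -20, "y": 85, "z": 110, "rx": 0, "ry": 0, "rz": 0, "gripper": -0.8}, {"x": -40, "y": 130, "z": 110, "rx": 0, "ry": 0, "rz": 0, "gripper": -0.8}]}}

```text
clock: 7.05
eef_pos: [540.1, 123.8, 117.9]
tcp_rot: [3.136, -0.002, 1.492]
contact_force: [0.5, -0.0, -0.3]
opening: 0.104
grasp_force: 0.0
```

Call:
{"api": "servo_tool", "payload": {"deltas": [{"x": -8, "y": 45, "z": 0, "rx": 0, "ry": 0, "rz": -0.06, "gripper": -0.8}, {"x": -18, "y": 90, "z": 0, "rx": 0, "ry": 0, "rz": -0.13, "gripper": -0.8}, {"x": -28, "y": 125, "z": 0, "rx": 0, "ry": 0, "rz": -0.13, "gripper": -0.8}, {"x": -35, "y": 145, "z": -15, "rx": 0, "ry": 0, "rz": -0.13, "gripper": -0.8}, {"x": -35, "y": 147, "z": -45, "rx": 0, "ry": 0, "rz": -0.13, "gripper": -0.8}, {"x": -35, "y": 147, "z": -80, "rx": 0, "ry": 0, "rz": -0.13, "gripper": -0.8}, {"x": -35, "y": 147, "z": -102, "rx": 0, "ry": 0, "rz": -0.13, "gripper": -0.8}, {"x": -35, "y": 147, "z": -110, "rx": 0, "ry": 0, "rz": -0.13, "gripper": -0.8}, {"x": -35, "y": 147, "z": -110, "rx": 0, "ry": 0, "rz": -0.13, "gripper": -0.8}]}}

```text
clock: 7.95
eef_pos: [502.6, 268.7, 4.3]
tcp_rot: [-3.14, 0.001, 1.363]
contact_force: [0.1, -0.4, -0.5]
opening: 0.1
grasp_force: 0.0
```

```bash
python3 - <<'E'
from h import *
im=brass();cv2.imwrite('pics/t3.png',cv2.resize(im[100:320,200:460],(780,600)))
E
```

```text
ctr 566 -56 deg 179 len 34 74
ctr 435 245 deg 161 len 32 60
```

View pics/t3.png

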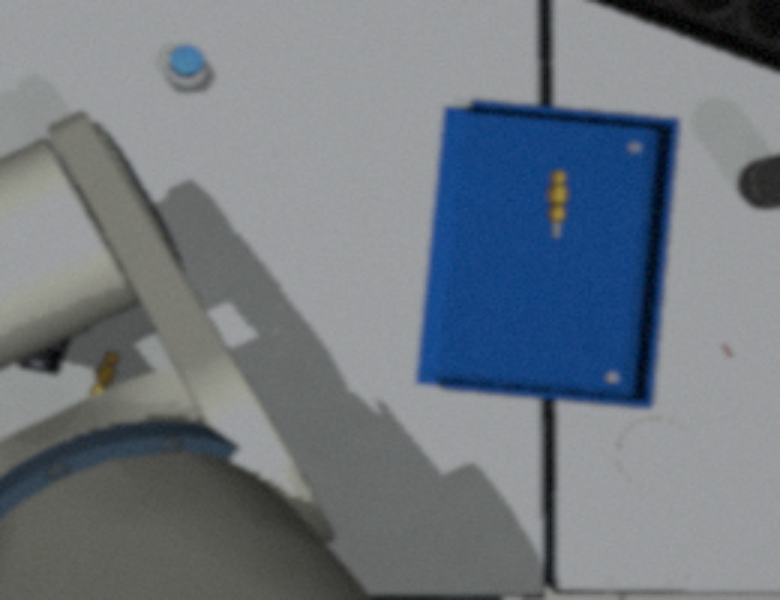

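The far coupling lies well inside the pan at (566,-56). Next is the middle one.

Call:
{"api": "servo_tool", "payload": {"deltas": [{"x": 0, "y": -8, "z": 0, "rx": 0, "ry": 0, "rz": 0, "gripper": -0.8}, {"x": 0, "y": -16, "z": 0, "rx": 0, "ry": 0, "rz": 0, "gripper": -0.8}, {"x": 0, "y": -24, "z": 0, "rx": 0, "ry": 0, "rz": 0.02, "gripper": -0.8}, {"x": 0, "y": -34, "z": 0, "rx": 0, "ry": 0, "rz": 0.05, "gripper": -0.8}, {"x": 0, "y": -44, "z": 0, "rx": 0, "ry": 0, "rz": 0.08, "gripper": -0.8}, {"x": 0, "y": -54, "z": 0, "rx": 0, "ry": 0, "rz": 0.11, "gripper": -0.8}, {"x": 0, "y": -64, "z": 0, "rx": 0, "ry": 0, "rz": 0.14, "gripper": -0.8}, {"x": 0, "y": -74, "z": 0, "rx": 0, "ry": 0, "rz": 0.17, "gripper": -0.8}, {"x": 0, "y": -84, "z": 0, "rx": 0, "ry": 0, "rz": 0.2, "gripper": -0.8}, {"x": 0, "y": -94, "z": 0, "rx": 0, "ry": 0, "rz": 0.2, "gripper": -0.8}]}}

```text
clock: 9.0
eef_pos: [504.0, 174.1, 6.2]
tcp_rot: [3.14, -0.001, 1.563]
contact_force: [-0.3, 1.0, 2.0]
opening: 0.1
grasp_force: 0.8
```

Call:
{"api": "servo_tool", "payload": {"deltas": [{"x": 0, "y": -10, "z": 0, "rx": 0, "ry": 0, "rz": 0, "gripper": -0.8}, {"x": 0, "y": -20, "z": 0, "rx": 0, "ry": 0, "rz": 0, "gripper": -0.8}, {"x": 0, "y": -30, "z": 0, "rx": 0, "ry": 0, "rz": 0, "gripper": -0.8}, {"x": 0, "y": -40, "z": 0, "rx": 0, "ry": 0, "rz": 0, "gripper": -0.8}, {"x": 0, "y": -50, "z": 0, "rx": 0, "ry": 0, "rz": 0, "gripper": -0.8}, {"x": 0, "y": -60, "z": 0, "rx": 0, "ry": 0, "rz": 0, "gripper": -0.8}, {"x": 0, "y": -70, "z": 0, "rx": 0, "ry": 0, "rz": 0, "gripper": -0.8}, {"x": 0, "y": -80, "z": 0, "rx": 0, "ry": 0, "rz": 0, "gripper": -0.8}, {"x": 0, "y": -90, "z": 0.5, "rx": 0, "ry": 0, "rz": 0, "gripper": -0.8}, {"x": 0, "y": -100, "z": 1, "rx": 0, "ry": 0, "rz": 0, "gripper": -0.8}]}}

```text
clock: 10.0
eef_pos: [503.3, 74.1, 6.3]
tcp_rot: [3.142, 0.0, 1.563]
contact_force: [0.7, -0.7, 0.7]
opening: 0.098
grasp_force: 0.1
```

Call:
{"api": "servo_tool", "payload": {"deltas": [{"x": 0, "y": -10, "z": 0, "rx": 0, "ry": 0, "rz": 0, "gripper": -0.8}, {"x": 0, "y": -20, "z": 0, "rx": 0, "ry": 0, "rz": 0, "gripper": -0.8}, {"x": 0, "y": -30, "z": 0, "rx": 0, "ry": 0, "rz": 0, "gripper": -0.8}, {"x": 0, "y": -40, "z": 0, "rx": 0, "ry": 0, "rz": -0.02, "gripper": -0.8}, {"x": 0, "y": -50, "z": 0, "rx": 0, "ry": 0, "rz": -0.04, "gripper": -0.8}, {"x": 0, "y": -60, "z": 0, "rx": 0, "ry": 0, "rz": -0.06, "gripper": -0.8}, {"x": 0, "y": -70, "z": 0, "rx": 0, "ry": 0, "rz": -0.08, "gripper": -0.8}, {"x": 0, "y": -80, "z": 0, "rx": 0, "ry": 0, "rz": -0.08, "gripper": -0.8}, {"x": 0, "y": -90, "z": 0, "rx": 0, "ry": 0, "rz": -0.08, "gripper": -0.8}, {"x": 0, "y": -100, "z": 0, "rx": 0, "ry": 0, "rz": -0.08, "gripper": -0.8}]}}

```text
clock: 11.0
eef_pos: [503.3, -25.9, 6.2]
tcp_rot: [-3.142, 0.0, 1.483]
contact_force: [-0.4, 1.2, 1.5]
opening: 0.103
grasp_force: 0.8
```

Call:
{"api": "servo_tool", "payload": {"deltas": [{"x": 0, "y": -3, "z": 0, "rx": 0, "ry": 0, "rz": 0, "gripper": -0.8}, {"x": 0, "y": -3, "z": 0, "rx": 0, "ry": 0, "rz": 0, "gripper": -0.8}, {"x": 0, "y": 8, "z": 20, "rx": 0, "ry": 0, "rz": 0, "gripper": -0.8}, {"x": 0, "y": 30, "z": 60, "rx": 0, "ry": 0, "rz": 0, "gripper": -0.8}, {"x": 0, "y": 70, "z": 95, "rx": 0, "ry": 0, "rz": 0, "gripper": -0.8}, {"x": 0, "y": 115, "z": 110, "rx": 0, "ry": 0, "rz": 0, "gripper": -0.8}, {"x": 0, "y": 160, "z": 110, "rx": 0, "ry": 0, "rz": 0, "gripper": -0.8}, {"x": -10, "y": 205, "z": 110, "rx": 0, "ry": 0, "rz": 0, "gripper": -0.8}, {"x": -30, "y": 245, "z": 110, "rx": 0, "ry": 0, "rz": -0.1, "gripper": -0.8}, {"x": -55, "y": 280, "z": 110, "rx": 0, "ry": 0, "rz": -0.2, "gripper": -0.8}]}}

```text
clock: 12.0
eef_pos: [447.9, 257.3, 116.3]
tcp_rot: [3.141, -0.001, 1.28]
contact_force: [0.1, -0.7, -0.1]
opening: 0.1
grasp_force: 0.0
```

```bash
python3 - <<'E'
from h import *
im=brass();brass('wrist')
s=r.sense();print(s['eef_pos'],s['tcp_rot'],s['clock'])
E
```

```text
ctr 567 -56 deg 178 len 34 75
ctr 502 -47 deg 174 len 34 73
ctr 435 246 deg -20 len 37 425
[445.40450832 258.42545837 115.97256546] [-3.14017591e+00  3.58333731e-05  1.28294943e+00] 12.1
```

Two couplings are in the pan. Now for the last one.

Call:
{"api": "servo_tool", "payload": {"deltas": [{"x": -8, "y": 14, "z": -20, "rx": 0, "ry": 0, "rz": -0.04, "gripper": -0.8}, {"x": -9, "y": 21, "z": -50, "rx": 0, "ry": 0, "rz": -0.04, "gripper": -0.8}, {"x": -9, "y": 21, "z": -85, "rx": 0, "ry": 0, "rz": -0.04, "gripper": -0.8}, {"x": -9, "y": 21, "z": -104, "rx": 0, "ry": 0, "rz": -0.04, "gripper": -0.8}, {"x": -9, "y": 21, "z": -111, "rx": 0, "ry": 0, "rz": -0.04, "gripper": -0.8}, {"x": -9, "y": 21, "z": -111.5, "rx": 0, "ry": 0, "rz": -0.04, "gripper": -0.8}]}}

```text
clock: 12.7
eef_pos: [439.0, 275.5, 4.0]
tcp_rot: [-3.141, 0.001, 1.243]
contact_force: [-0.1, 0.5, -0.4]
opening: 0.102
grasp_force: 0.0
```

Call:
{"api": "servo_tool", "payload": {"deltas": [{"x": 0, "y": -8, "z": 0, "rx": 0, "ry": 0, "rz": 0, "gripper": -0.8}, {"x": 0, "y": -16, "z": 0, "rx": 0, "ry": 0, "rz": 0, "gripper": -0.8}, {"x": 0, "y": -24, "z": 0, "rx": 0, "ry": 0, "rz": 0.03, "gripper": -0.8}, {"x": 0, "y": -32, "z": 0, "rx": 0, "ry": 0, "rz": 0.08, "gripper": -0.8}, {"x": 0, "y": -40, "z": 0, "rx": 0, "ry": 0, "rz": 0.13, "gripper": -0.8}, {"x": 0, "y": -48, "z": 0, "rx": 0, "ry": 0, "rz": 0.18, "gripper": -0.8}, {"x": 0.5, "y": -56, "z": 0, "rx": 0, "ry": 0, "rz": 0.23, "gripper": -0.8}, {"x": 1, "y": -64, "z": 0, "rx": 0, "ry": 0, "rz": 0.28, "gripper": -0.8}, {"x": 1.5, "y": -72, "z": 0, "rx": 0, "ry": 0, "rz": 0.33, "gripper": -0.8}, {"x": 2.5, "y": -80, "z": 0, "rx": 0, "ry": 0, "rz": 0.38, "gripper": -0.8}]}}

```text
clock: 13.7
eef_pos: [442.4, 195.1, 5.8]
tcp_rot: [3.14, -0.001, 1.624]
contact_force: [-0.7, 0.4, -1.1]
opening: 0.103
grasp_force: 0.1
```

```bash
python3 - <<'E'
from h import *
im=brass('wrist');im=brass('scene');cv2.imwrite('pics/s4.png',cv2.resize(im,(800,600)))
s=r.sense();print(s['eef_pos'],s['tcp_rot'],s['clock'])
E
```

```text
ctr 443 178 deg -84 len 14 348
ctr 444 179 deg -175 len 37 69
ctr 569 -54 deg 178 len 39 67
ctr 504 -45 deg 175 len 40 81
[442.24481401 194.83930808   5.61206099] [ 3.14054866e+00 -2.86900339e-04  1.62233604e+00] 13.8
```

View pics/s4.png

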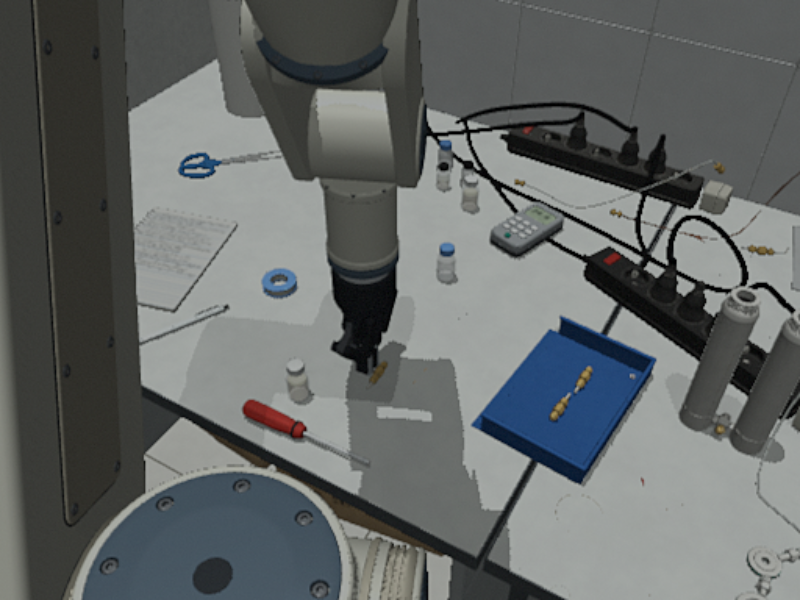

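The last coupling is flat against the fingers at (443,178), two are in the pan, and the vials and tape are untouched. I'll carry on.

Call:
{"api": "servo_tool", "payload": {"deltas": [{"x": 1, "y": -10, "z": 0, "rx": 0, "ry": 0, "rz": 0.02, "gripper": -0.8}, {"x": 2, "y": -20, "z": 0, "rx": 0, "ry": 0, "rz": 0.04, "gripper": -0.8}, {"x": 3.5, "y": -30, "z": 0, "rx": 0, "ry": 0, "rz": 0.06, "gripper": -0.8}, {"x": 5, "y": -40, "z": 0, "rx": 0, "ry": 0, "rz": 0.08, "gripper": -0.8}, {"x": 6.5, "y": -50, "z": 0, "rx": 0, "ry": 0, "rz": 0.09, "gripper": -0.8}, {"x": 8, "y": -60, "z": 0, "rx": 0, "ry": 0, "rz": 0.09, "gripper": -0.8}, {"x": 9.5, "y": -70, "z": 0, "rx": 0, "ry": 0, "rz": 0.09, "gripper": -0.8}, {"x": 11, "y": -80, "z": 0, "rx": 0, "ry": 0, "rz": 0.09, "gripper": -0.8}, {"x": 12.5, "y": -90, "z": 0, "rx": 0, "ry": 0, "rz": 0.09, "gripper": -0.8}, {"x": 14, "y": -100, "z": 0, "rx": 0, "ry": 0, "rz": 0.09, "gripper": -0.8}]}}

```text
clock: 14.8
eef_pos: [456.4, 95.3, 5.0]
tcp_rot: [3.141, -0.0, 1.712]
contact_force: [0.1, 2.7, 4.8]
opening: 0.096
grasp_force: 2.7
```

```bash
python3 - <<'E'
from h import *
brass('wrist');print();brass('scene')
s=r.sense();print(s['eef_pos'],s['tcp_rot'],s['clock'])
E
```

```text
ctr 458 79 deg -83 len 13 356

ctr 569 -54 deg 178 len 37 66
ctr 459 78 deg -172 len 38 77
ctr 504 -45 deg 175 len 40 81
[455.95148629  94.75595964   4.69450641] [-3.14144185e+00  1.70045291e-04  1.71154154e+00] 14.9
```

Call:
{"api": "servo_tool", "payload": {"deltas": [{"x": 1.5, "y": -10, "z": 0, "rx": 0, "ry": 0, "rz": 0, "gripper": -0.8}, {"x": 3, "y": -20, "z": 0.5, "rx": 0, "ry": 0, "rz": 0, "gripper": -0.8}, {"x": 4.5, "y": -30, "z": 1, "rx": 0, "ry": 0, "rz": 0, "gripper": -0.8}, {"x": 6, "y": -40, "z": 1, "rx": 0, "ry": 0, "rz": 0, "gripper": -0.8}, {"x": 7, "y": -50, "z": 1, "rx": 0, "ry": 0, "rz": 0, "gripper": -0.8}, {"x": 8, "y": -60, "z": 1, "rx": 0, "ry": 0, "rz": 0, "gripper": -0.8}, {"x": 9, "y": -70, "z": 1, "rx": 0, "ry": 0, "rz": 0, "gripper": -0.8}, {"x": 10, "y": -80, "z": 1, "rx": 0, "ry": 0, "rz": 0, "gripper": -0.8}, {"x": 11, "y": -89, "z": 1, "rx": 0, "ry": 0, "rz": 0, "gripper": -0.8}, {"x": 12, "y": -96, "z": 1, "rx": 0, "ry": 0, "rz": 0, "gripper": -0.8}]}}

```text
clock: 15.9
eef_pos: [468.0, -0.9, 5.8]
tcp_rot: [3.141, -0.0, 1.712]
contact_force: [0.3, 1.5, 2.9]
opening: 0.096
grasp_force: 1.2
```

Call:
{"api": "servo_tool", "payload": {"deltas": [{"x": 0, "y": 0, "z": 0, "rx": 0, "ry": 0, "rz": 0, "gripper": -0.8}, {"x": 0, "y": 10, "z": 20, "rx": 0, "ry": 0, "rz": 0, "gripper": -0.8}, {"x": 0, "y": 35, "z": 60, "rx": 0, "ry": 0, "rz": 0, "gripper": -0.8}, {"x": 0, "y": 70, "z": 90, "rx": 0, "ry": 0, "rz": 0, "gripper": -0.8}, {"x": 0, "y": 110, "z": 115, "rx": 0, "ry": 0, "rz": 0, "gripper": -0.8}, {"x": 0, "y": 155, "z": 130, "rx": 0, "ry": 0, "rz": 0, "gripper": -0.8}, {"x": 0, "y": 200, "z": 140, "rx": 0, "ry": 0, "rz": 0, "gripper": -0.8}, {"x": 0, "y": 240, "z": 150, "rx": 0, "ry": 0, "rz": 0, "gripper": -0.8}, {"x": 0, "y": 260, "z": 160, "rx": 0, "ry": 0, "rz": 0, "gripper": -0.8}, {"x": 0, "y": 260, "z": 160, "rx": 0, "ry": 0, "rz": 0, "gripper": -0.8}]}}

```text
clock: 16.9
eef_pos: [468.3, 263.0, 166.8]
tcp_rot: [3.139, -0.001, 1.716]
contact_force: [-0.1, -0.3, -0.4]
opening: 0.098
grasp_force: 0.0
```

```bash
python3 - <<'E'
from h import *
im=brass();cv2.imwrite('pics/t5.png',cv2.resize(im[100:320,200:460],(780,600)))
s=r.sense();print(s['eef_pos'],s['qvel'].round(3),s['clock'])
E
```

```text
ctr 567 -56 deg 179 len 34 76
ctr 502 -47 deg 174 len 36 75
ctr 469 -19 deg -171 len 35 78
[467.69699569 261.09255663 165.87136752] [-0.036  0.003  0.037 -0.008 -0.001 -0.013] 16.95
```

View pics/t5.png

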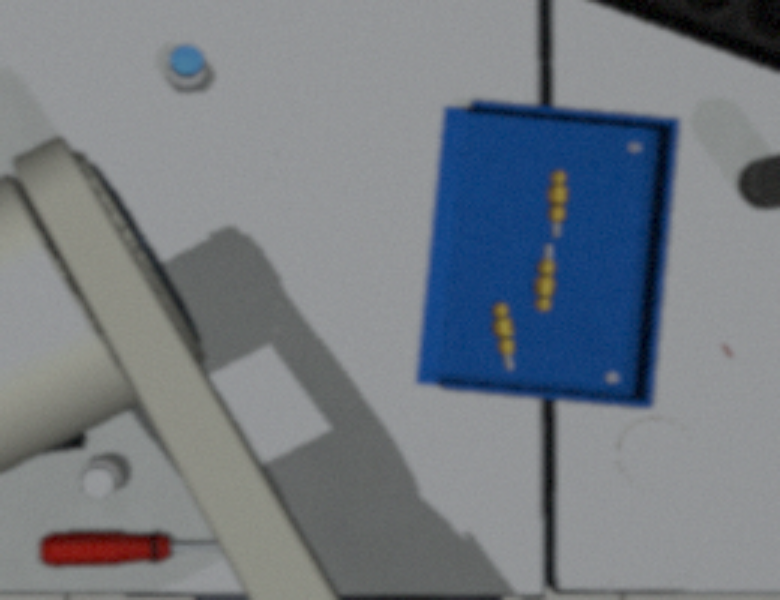

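All three couplings lie inside the pan, the frontmost about 25 mm behind the front ends of the side walls. Both vials still stand in place and the hand is clear.

```bash
python3 -c "
from rig import r
print(r.sign_off())"
```

```text
the job is handed in; nothing more can be done
None
```

The job is handed in, with no verdict returned: the last image shows all three couplings inside the pan and both vials standing in place, the tape was never touched, and the hand finished clear.

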